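# Draw the easel's hand-rest into line with a drift and pin it

## Task

On the sloping painting easel the hand-rest's steel foot sits out of line with the rail beneath it. Take the tapered drift from the rack and push it down through the larger pair of holes until its collar is seated on the foot and the holes are pulled into line; then push the straight square-headed pin fully home through the smaller pair. Leave both in place, and leave the round-handled punch and the studio things (brush jar, dish, bottle) as they are.

Things in the scene. Friction and masses are not known exactly. Their poses are not given: they have to be found in the camera images.
- easel: Fixed sloping wooden easel with a painted panel; aluminium rail across its high end. Origin on the table under the middle of the line of holes; x from low edge to high end, y along the rail, z up. Slope rises 30 degrees to +x; holes square to it. Footprint x -210..40, y +-100 mm; rail's top 150 mm up at the holes, open below (90 mm or more along the holes' axis) but for posts at y = +-90.
- rail_big (a point): Centre of the larger hole (20 mm) at the top face of the fixed 10 mm thick, 50 mm wide aluminium rail. Frame lies in the slope: z out of the slope along the hole's axis, x up the slope, y along the rail.
- rail_small (a point): Centre of the smaller hole (16 mm) at the rail's top face, 70 mm to -y of rail_big; same axes.
- foot_big (a point): Centre of the larger hole (20 mm) at the top face of the hand-rest's steel foot, a 6 mm thick plate, 44 mm by 124 mm, that lies on the rail and slides along it; same axes as rail_big. In line when it lies 6 mm along z above rail_big.
- foot_small (a point): Centre of the smaller hole (16 mm) at the foot's top face, 70 mm to -y of foot_big; same axes. From the middle of the foot, between the two holes, the hand-rest's 22 mm wide dark wooden bar runs down the slope, its top 12 mm above the foot's top face.
- rest (a joint): Slide of the hand-rest along the rail's y, m: how far the foot's holes stand off the rail's holes towards +y. 0 = in line. Starts 0.007 to 0.010; range +-0.012; rubs with about 3.5 N, no spring, stays where it is left.
- rack: Fixed plywood rack, 70 mm (its x) by 230 mm (its y), top at 100 mm, origin on the table under its centre; three 23 mm holes in its 12 mm top plate at y = -75, 0 and +75 mm, in which drift, pin and punch stand upright in any order, collars resting on the top; open below.
- drift: Tapered steel drift, loose, about 0.16 kg. Origin: centre of its collar's underside; z along its axis, up to the handle. Collar 36 mm across, 8 mm thick; on it a square wooden handle 24 x 24 mm, 56 mm tall (sides along own x, y). Below the collar a round shank, 18.4 mm thick for 25 mm, then tapering to a blunt 5 mm point 80 mm below the collar.
- pin: Straight steel pin, loose, about 0.12 kg. Origin at the centre of its collar's underside, z up along its axis to the head. Collar 30 mm across, 8 mm thick; above it a square steel head 16 by 16 mm, 42 mm tall (sides along own x and y). Below the collar a round 11 mm shank, 46 mm long, slightly chamfered end.
- punch: Bystander: punch with a round wooden handle 20 mm across, 70 mm tall, above a 30 mm collar 8 mm thick; 8 mm straight shank. Origin at its collar's underside. Stays in the rack.
- brush_jar: Bystander: white ceramic jar, 68 mm across, 95 mm tall, with three brushes standing up to about 235 mm. Origin at the centre of its underside.
- dish: Bystander: shallow white paint dish, 80 mm across, 24 mm tall. Origin at the centre of its underside.
- dye_bottle: Bystander: amber bottle, 54 mm across, 120 mm tall. Origin at the centre of its underside.
There are look-alikes about, which are no part of the job. Leave any green or yellow look-alike of the pin alone.

How it is judged:
By the outcome, as a careful person would: the job done as asked, in the order asked, and still so for the second after the job is handed in, with the robot touching nothing.
It also fails if it takes over 69 s, if anything falls off the work surface, if the arm or the gripper's body presses on something with over 40 N, if the wrist force passes 120 N, or if a joint passes its speed limit or range.

## Robot

A 6-joint arm with a two-finger parallel gripper is mounted at the origin on the work surface. World frame = base frame: x ahead of the robot, y to its left, z up, the work surface at z = 0. Lengths are in m, angles in rad, forces in N, time in s.
With the tool pointing down it reaches from about 0.375 to 0.975 m from the base axis. Payload 3.8 kg.
Tool frame: the origin (TCP) lies at the very end of the fingers, on their centre line; the grasp point (between the pads) lies 19 mm behind it; z points along the fingers, y is the line along which they close (so a half turn about z gives the same grasp; the last joint's range is limited). The gripper opens to 85 mm and grips with 20 to 120 N. Pads are 22 mm wide; open, the fingers measure 114 mm over their backs; the gripper's body (76 mm by 85 mm) begins 54 mm behind the grasp point. The pads swing forward as they close: fully open they stand 13 mm farther back than shut.
Start: joints at [-1.259, 0.264, 1.604, -0, 1.274, -0.037], TCP at [0.231, -0.634, 0.206] pointing down, gripper open.
Joint ranges: [-2.63, 2.63], [-0.94, 2.18], [0.31, 2.57], [-1.31, 4.45], [0, 2.66], [-2.55, 2.55]. Speed limits (rad/s): [2.57, 2.57, 3.14, 3.14, 3.14, 3.14].

## Interface

Orientations are given as a rotation vector (axis times angle).
In Python, from cell import r, cams gives the robot as it stands.
- The arm moves only by the tool jog_arm, never from a script. Its argument "motion" is a list of rows, each a list of 3 entries, a list of its own where there are three numbers: the shift along the tool's x, y, z in m, then the turn, a rotation vector about the tool's x, y, z in units of 5 degrees (1.0 is 5 degrees), then the opening, from 0 (shut) to 1 (fully open). A call has 1 to 10 rows; each row is the pose to reach, as a shift and turn from the pose commanded when the call began, along the tool's axes at that moment; what a row does not reach only later rows make up. A row lasts 1/12 s, in which the tool goes at most 41.7 mm and 7.16 degrees, less where a joint would pass 70% of its speed; a pose out of reach is approached as far as the arm can. A call with a gripper value outside its range is refused whole. The fingers move at their own pace and stop on an object; "grip_force" is the grip in N (left out, the last holds). Time passes only in rows, so rows that repeat a pose let the fingers close. It gives the time, the measured TCP pose, the force, the opening and the grip force at its end, in the units of the state.
- r.observe(): the state, without advancing time (a new reading comes with each control period).
- cams.snapshot(name): name is "side" or "top"; returns the picture (384x512x3 uint8, red, green, blue); there is no depth.
- cams.camera_info(name): a dict with "fx", "fy", "cx", "cy" (pixels), "distortion" ([k1, k2, p1, p2, k3] as OpenCV has them; the pictures are not rectified), "cam_to_world" (4x4, takes a point from camera to world coordinates). Camera axes: x right, y down, z forward; pixel columns grow to the right and rows downward; lengths in m; the calibration is good to about 2 mm. A picture is of the moment at which its call begins. camera_info takes no time and is no camera call.
- r.hand_in(): hands the job in; it is judged then, once.
Trained networks look in the newest picture that a camera, given by its name, has taken for a name from the list of things; names that differ only in an ending like _2 or _b are one class to them, and where a whole thing is asked for, a point or a joint stands for the part that bears it (a point fixed in the world has none). Each returns a list of dicts, best first, with "confidence" (0 to 1); they miss things now and then, are a little off and sometimes report something else, mostly with a low value. They report only what shows in the picture. A call takes as long as a camera call. They do not tell look-alikes from the thing itself.
- cams.silhouettes(camera, target): "pixels" (384x512 bool, what is visible of it) and "extent" ([left, top, right, bottom] in pixels, round what is visible of it).
The state is a dict: "time_s": time; "joint_positions": joint angles; "dq": joint speeds; "joint_torque": joint torques, N m; "ee_pos": TCP position; "tcp_rot": TCP orientation; "force": force on the tool from outside, world axes, zero at the start; "wrist_torque": the same for the moment, N m; "opening": opening from 0.0 (shut) to 1.0 (fully open); "gripper_force": force on a finger pad.
Only numpy, scipy, OpenCV 4.12 (cv2) and the standard library are available. Lean on these libraries where they do the work, as an engineer would, in place of code of your own. Each camera call takes 0.05 s, during which the arm holds its last target. There are 200 camera calls.

## Working session

There is one attempt and no reset: what is moved stays moved. The work goes in short steps, Python scripts to look and compute and a tool call to move; the robot and the scene stay as the last step left them, time stands still between calls to the robot, and variables do not carry over. Pictures are saved under pics/ and viewed, at most 10 in all, crops included, and the job is handed in when it is done.

Besides the shell and the picture viewer there is one more tool, called after "Emit:" by a JSON object that holds its "op" and its "data". jog_arm: Moves the arm, as the interface text tells. Its arguments: {"type":"object","properties":{"motion":{"type":"array","items":{"type":"array"}},"grip_force":{"type":"number"}},"required":["motion"]}

```bash
mkdir -p pics; ls
python3 - <<'E'
from cell import r,cams
import cv2,numpy as np
for n in("side","top"):
    im=cams.snapshot(n); cv2.imwrite(f"pics/{n}0.png",im[:,:,::-1])
    i=cams.camera_info(n); print(n,i["fx"],i["cx"],i["cy"],i["distortion"],np.round(i["cam_to_world"],3).tolist())
o=r.observe(); print(o)
E
```

```text
pics
side 412.36221424932694 255.2422809982119 187.92684607904062 [-0.1239764  0.         0.         0.         0.       ] [[-0.875, -0.366, 0.317, 0.276], [-0.484, 0.67, -0.563, 0.511], [-0.007, -0.646, -0.764, 0.773], [0.0, 0.0, 0.0, 1.0]]
top 397.4806696833412 258.345583767222 186.73178386758198 [-0.10740597  0.          0.          0.          0.        ] [[-0.017, -0.98, 0.197, 0.38], [-1.0, 0.012, -0.025, 0.02], [0.022, -0.197, -0.98, 1.12], [0.0, 0.0, 0.0, 1.0]]
{'time_s': 0.1, 'joint_positions': array([-1.25890540e+00,  2.64690620e-01,  1.60524615e+00,  2.44791018e-05,
        1.27370114e+00, -3.69472772e-02]), 'dq': array([-0.00121216, -0.00224429, -0.00498433,  0.00101259, -0.0009511 ,
        0.00103762]), 'joint_torque': array([ 3.67939110e-04, -5.16706967e+01, -3.68590879e+01,  1.48413537e-06,
        6.31009490e-03, -8.02555803e-06]), 'ee_pos': array([ 0.23047587, -0.63367185,  0.20457324]), 'tcp_rot': array([-3.09193043e+00, -5.44816421e-01,  4.03594695e-04]), 'force': array([ 0.35050074, -0.07985493,  0.15955984]), 'wrist_torque': array([ 0.01188121, -0.01288072, -0.07331524]), 'gripper_force': 0.0, 'opening': 1.0014727073778764}
```

View pics/side0.png

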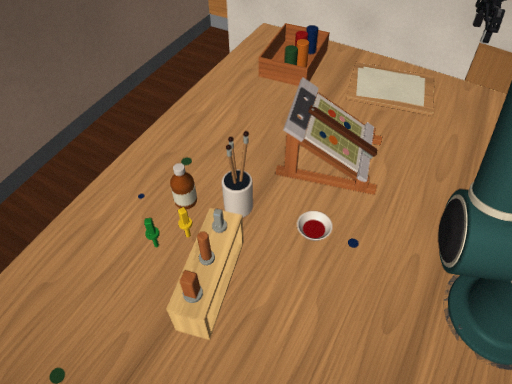

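View pics/top0.png

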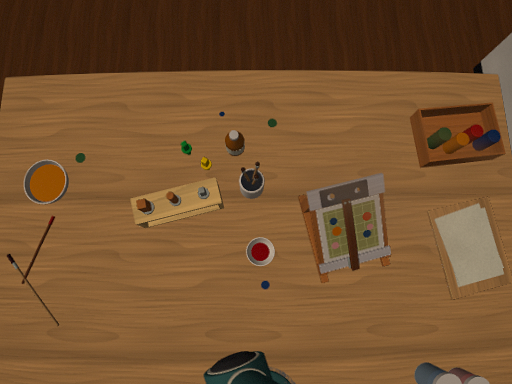

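The rack shows, in the side view, the drift (190,286), the punch (204,247) and the pin (219,220). In the top view they are at (143,206), (172,198) and (203,193), and the rail and foot holes are near (335,196) and (360,190). I'll zoom in for exact pixels.

Run:
```python
import cv2,numpy as np
t=cv2.imread("pics/top0.png");s=cv2.imread("pics/side0.png")
def crop(im,x,y,w,h,k):
    c=cv2.resize(im[y:y+h,x:x+w],None,fx=k,fy=k,interpolation=cv2.INTER_CUBIC)
    for i in range(0,w,10): cv2.putText(c,str(x+i),(i*k,8),0,.3,(0,255,255),1);c[:,i*k]=c[:,i*k]//2+60
    for i in range(0,h,10): cv2.putText(c,str(y+i),(0,i*k+4),0,.3,(0,255,255),1);c[i*k]=c[i*k]//2+60
    return c
a=crop(t,295,170,100,50,8);b=crop(t,125,170,100,60,5)
a=crop(t,295,165,100,60,6); c1=crop(t,125,170,100,60,6)
cv2.imwrite("pics/c1.png",cv2.resize(np.vstack([a[:300],c1[:300]]),None,fx=1,fy=1))
cv2.imwrite("pics/c2.png",np.hstack([crop(s,275,75,110,120,4)[:480],crop(s,165,200,85,120,4)[:480,:330]]))
```

```text
(no output)
```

View pics/c1.png

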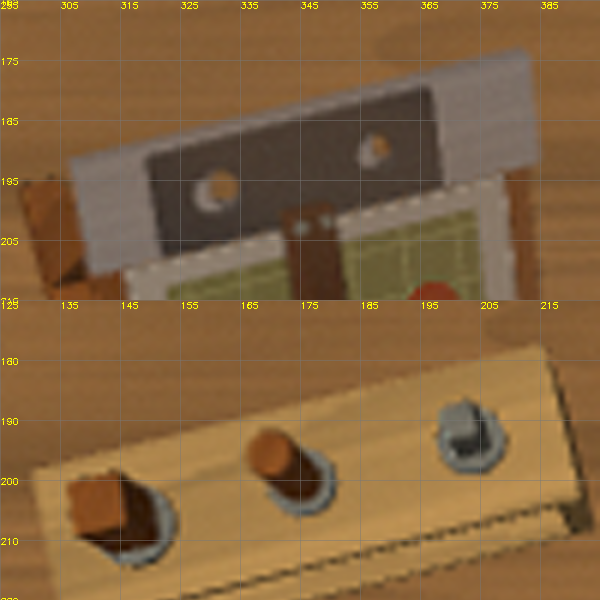

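View pics/c2.png

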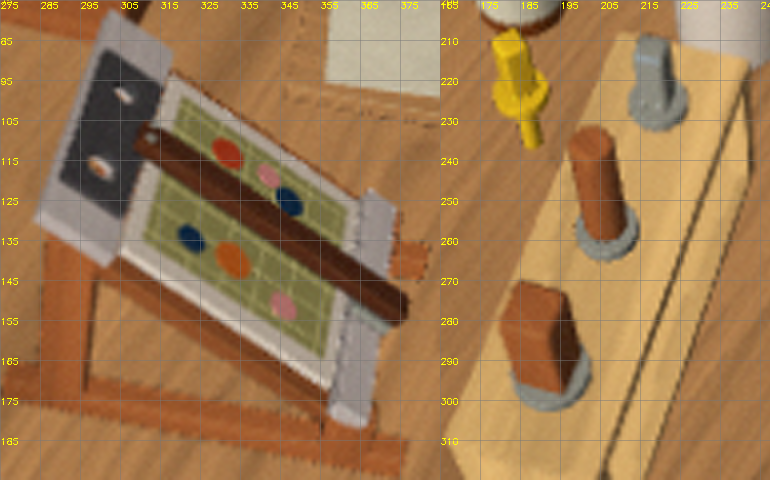

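The top crop shows the foot holes' rims at about (330.8,197) and (357.3,190). The side crop has them at about (300,116.5) and (306,98.8). The drift's handle top is centred at (141.4,203.8) in top and (188.8,274.3) in side; the pin's head top is at (201.3,190) in top and (218,210.5) in side. Next I'll fit the poses.

```bash
cat > h.py <<'E'
import numpy as np,cv2
from scipy.spatial.transform import Rotation as R
from scipy.optimize import least_squares
def proj(i,P):
    M=np.linalg.inv(np.array(i["cam_to_world"]));K=np.array([[i["fx"],0,i["cx"]],[0,i["fy"],i["cy"]],[0,0,1.]])
    return cv2.projectPoints(np.atleast_2d(P).astype(float),cv2.Rodrigues(M[:3,:3])[0],M[:3,3],K,np.array(i["distortion"]))[0][:,0]
def slope(p):   # p=x,y,yaw of the easel -> origin on rail's top between holes, R (slope frame)
    return np.array([p[0],p[1],.150]),R.from_euler('ZY',[p[2],-np.pi/6]).as_matrix()
def tilt(o): # state -> T
    return np.array(o["ee_pos"]),R.from_rotvec(o["tcp_rot"]).as_matrix()
def rows(o,pos,Rm):
    p,M=tilt(o); return M.T@(pos-p), (R.from_matrix(M.T@Rm)).as_rotvec()/np.radians(5)
E
cat > fit.py <<'E'
from cell import r,cams
from h import *
T,S=cams.camera_info("top"),cams.camera_info("side")
# foot corners (+x+y),(+x-y),(-x-y),(-x+y), holes big, small, rail corners same order
t=np.array([(319.7,190.8),(367,179.5),(368.8,196.2),(322,207.3),(330.8,197),(357.3,190),(306.7,191.5),(382.8,173.2),(385,191.8),(310.3,211)])
s=np.array([(289.2,120.5),(301.2,87),(315.5,95.5),(306,130),(300,116.5),(306,98.8),(284.2,129.5),(302.2,77.5),(318,87),(301.2,142)])
def pts(p):
    o,M=slope(p);q,L=p[3],p[4]
    f=[(22,62,6),(22,-62,6),(-22,-62,6),(-22,62,6),(0,35,6),(0,-35,6)]
    f=np.array(f)/1000+[0,q,0]
    g=np.array([(.025,L,0),(.025,-L,0),(-.025,-L,0),(-.025,L,0)])
    return o+np.vstack([f,g])@M.T
f=lambda p:np.r_[(proj(T,pts(p))-t).ravel(),(proj(S,pts(p))-s).ravel()]
x=least_squares(f,[.5,-.2,.17,.008,.1],x_scale=[.1,.1,.1,.01,.1],loss='soft_l1')
print("easel",x.x.round(4),np.abs(f(x.x)).max()); print(f(x.x).reshape(-1,2).round(1).tolist())
# foot only-per camera
for n,a in(("top",lambda p:(proj(T,pts(p))-t).ravel()),("side",lambda p:(proj(S,pts(p))-s).ravel())):
    y=least_squares(a,x.x,x_scale=[.1,.1,.1,.01,.1]);print(n,y.x.round(4))
def tri(a,b,z):
    g=lambda P:np.r_[proj(T,P)[0]-a,proj(S,P)[0]-b,(P[2]-z)*500]
    y=least_squares(g,[.5,.2,z],x_scale=.1);print(y.x.round(4),y.fun.round(1));return y.x
tri((141.4,203.8),(188.8,274.3),.164);tri((201.3,190),(218,210.5),.150);tri((203.5,192.8),(219.3,226.3),.108)
def ray(u,z):
    y=least_squares(lambda P:proj(T,[P[0],P[1],z])[0]-u,[.5,.2],x_scale=.1);return y.x
for nm,c,z in(("drift",[(136.3,200),(145,198.7),(146.3,207.5),(138,209.2)],.164),("pin",[(198.3,187.5),(203.8,186.7),(205,191.7),(199.5,193.3)],.150)):
    w=np.array([ray(u,z) for u in c]);e=w[1]-w[0]+w[2]-w[3];e2=w[1]-w[2]+w[0]-w[3]
    print(nm,w.mean(0).round(4),np.degrees(np.arctan2(e[1],e[0]))+90,np.degrees(np.arctan2(e2[1],e2[0])),np.linalg.norm(e)/2,np.linalg.norm(e2)/2)
rk=[ray(u,.1) for u in((125+33/6,170+168/6),(125+545/6,170+45/6),(125+580/6,170+200/6))];print(np.round(rk,4).tolist(), np.linalg.norm(rk[0]-rk[1]))
e=rk[0]-rk[1];print("rack yaw",np.degrees(np.arctan2(e[1],e[0]))-90)
n=e/np.linalg.norm(e);c=(rk[0]+rk[1])/2-.035*np.array([n[1],-n[0]]);print("centre",c,[ (c+k*.075*n).round(4) for k in(1,-1)])
print(tilt(r.observe())[1].round(3))
E
python3 fit.py
```

```text
easel [ 0.5587 -0.2248  0.2268  0.0077  0.1017] 2.037378412430357
[[-0.6, 0.2], [-0.5, -0.1], [-0.5, -0.7], [-0.3, -0.1], [0.0, -0.4], [0.0, 0.0], [-0.8, 0.6], [0.2, 0.1], [-0.2, -0.3], [-1.3, -0.5], [0.8, -2.0], [-0.1, -0.1], [-0.0, 1.3], [-0.2, -1.1], [0.3, -0.2], [0.2, -0.4], [0.1, -1.2], [0.4, -0.4], [0.4, 1.0], [1.4, -1.8]]
top [ 0.5585 -0.2261  0.2261  0.0084  0.1003]
side [ 0.5586 -0.2226  0.23    0.0075  0.1048]
[0.5338 0.2804 0.165 ] [ 0.7 -0.5  0.1  0.7  0.5]
[0.5686 0.1363 0.1507] [ 0.5 -0.3  0.   0.6  0.3]
[0.5679 0.139  0.107 ] [-0.8  0.4  0.  -0.8 -0.5]
drift [0.5326 0.2823] 9.473127041432534 11.588605130239051 0.021166689174427954 0.022744248570927564
pin [0.5684 0.1367] 11.857296850295171 12.898064666774037 0.013949095328868044 0.014058899824226093
[[0.5586, 0.3293], [0.6106, 0.1058], [0.5417, 0.0903]] 0.229564292235771
rack yaw 13.105864751906338
centre [0.5505153  0.20961897] [array([0.5335, 0.2827]), array([0.5675, 0.1366])]
[[ 0.94   0.342 -0.001]
 [ 0.342 -0.94   0.002]
 [ 0.    -0.002 -1.   ]]
```

```bash
cat > go.py <<'E'
import sys
from cell import r
from h import *
def yawR(a): return R.from_euler('Z',np.radians(a)).as_matrix()@np.diag([1,-1,-1.])
E=[.5587,-.2255,.227]
def easel(u,v,w): # slope coords (m) from the mid between rail holes
    o,M=slope(E); return o+M@np.array([u,v,w]), M@np.diag([1,-1,-1.])
def show(*tg):
    o=r.observe(); print("t",o["time_s"],"ee",o["ee_pos"].round(4),"F",o["force"].round(1),"open",round(o["opening"],3),"q",o["joint_positions"].round(2))
    for p,M in tg:
        a,b=rows(o,np.array(p),M);print(a.round(4).tolist(),b.round(2).tolist())
E
python3 -c "
from go import *
show(([.38,-.2,.42],yawR(11)),([.533,.282,.25],yawR(11)))"
```

```text
t 0.1 ee [ 0.2305 -0.6337  0.2046] F [ 0.4 -0.1  0.2] open 1.001 q [-1.26  0.26  1.61  0.    1.27 -0.04]
[0.2888, -0.3569, -0.2147] [-0.02, 0.0, 1.8]
[0.5973, -0.7572, -0.0438] [-0.02, 0.0, 1.8]
```

Emit:
{"op": "jog_arm", "data": {"motion": [[[0.01, -0.02, -0.04], [0, 0, 0.4], 0.5], [[0.03, -0.03, -0.08], [0, 0, 0.8], 0.5], [[0.05, -0.06, -0.11], [0, 0, 1.2], 0.5], [[0.07, -0.09, -0.13], [0, 0, 1.5], 0.5], [[0.09, -0.12, -0.15], [0, 0, 1.8], 0.5], [[0.12, -0.15, -0.17], [0, 0, 1.8], 0.5], [[0.145, -0.18, -0.18], [0, 0, 1.8], 0.5], [[0.17, -0.21, -0.18], [0, 0, 1.8], 0.5], [[0.195, -0.24, -0.18], [0, 0, 1.8], 0.5], [[0.22, -0.27, -0.18], [0, 0, 1.8], 0.5]]}}

```text
time_s: 0.93
ee_pos: [0.3431, -0.3098, 0.3861]
tcp_rot: [3.127, 0.299, 0.001]
force: [0.7, -0.8, 0.4]
opening: 0.496
gripper_force: 0.0
```

```bash
python3 -c "
from go import *
show(([.533,.282,.36],yawR(11)))"
```

```text
t 0.9333 ee [ 0.3431 -0.3098  0.3861] F [ 0.7 -0.8  0.4] open 0.496 q [-0.79 -0.21  1.76  0.    1.58  0.59]
[0.2987, -0.545, 0.026] [0.01, -0.01, -0.01]
```

Emit:
{"op": "jog_arm", "data": {"motion": [[[0.3, -0.545, 0.026], [0, 0, 0], 0.5], [[0.3, -0.545, 0.026], [0, 0, 0], 0.5], [[0.3, -0.545, 0.026], [0, 0, 0], 0.5], [[0.3, -0.545, 0.026], [0, 0, 0], 0.5], [[0.3, -0.545, 0.026], [0, 0, 0], 0.5], [[0.3, -0.545, 0.026], [0, 0, 0], 0.5], [[0.3, -0.545, 0.026], [0, 0, 0], 0.5], [[0.3, -0.545, 0.026], [0, 0, 0], 0.5], [[0.3, -0.545, 0.026], [0, 0, 0], 0.5], [[0.3, -0.545, 0.026], [0, 0, 0], 0.5]]}}

```text
time_s: 1.77
ee_pos: [0.4704, 0.0869, 0.368]
tcp_rot: [3.127, 0.301, -0.0]
force: [0.8, 0.3, 0.7]
opening: 0.502
gripper_force: 0.0
```

```bash
python3 -c "
from go import *
show(([.533,.282,.23],yawR(11)))"
```

```text
t 1.7667 ee [0.4704 0.0869 0.368 ] F [0.8 0.3 0.7] open 0.502 q [ 0.13 -0.17  1.77 -0.    1.55  1.51]
[0.0987, -0.1795, 0.138] [0.0, 0.0, 0.0]
```

Emit:
{"op": "jog_arm", "data": {"motion": [[[0.02, -0.036, 0.0], [0, 0, 0], 0.5], [[0.04, -0.072, 0.01], [0, 0, 0], 0.5], [[0.06, -0.108, 0.03], [0, 0, 0], 0.5], [[0.08, -0.144, 0.06], [0, 0, 0], 0.5], [[0.0987, -0.1795, 0.1], [0, 0, 0], 0.5], [[0.0987, -0.1795, 0.138], [0, 0, 0], 0.5], [[0.0987, -0.1795, 0.16], [0, 0, 0], 0.5], [[0.0987, -0.1795, 0.16], [0, 0, 0], 0.5]]}}

```text
time_s: 2.43
ee_pos: [0.5271, 0.2786, 0.1974]
tcp_rot: [3.121, 0.303, -0.026]
force: [-2.0, -1.5, -2.0]
opening: 0.503
gripper_force: 0.0
```

Run:
```python
from go import *
from cell import cams
show(([.533,.282,.121],yawR(11)))
import cv2
a=cams.snapshot("top")[150:250,95:195,::-1];b=cams.snapshot("side")[210:340,130:260,::-1]
cv2.imwrite("pics/g1.png",np.hstack([cv2.resize(a,(400,400),interpolation=2),cv2.resize(b,(400,400),interpolation=2)]))
```

```text
t 2.4333 ee [0.5271 0.2786 0.1974] F [-2.  -1.5 -2. ] open 0.503 q [0.44 0.13 1.77 0.   1.25 1.82]
[0.0077, -0.0025, 0.0763] [0.05, 0.2, 0.02]
```

View pics/g1.png

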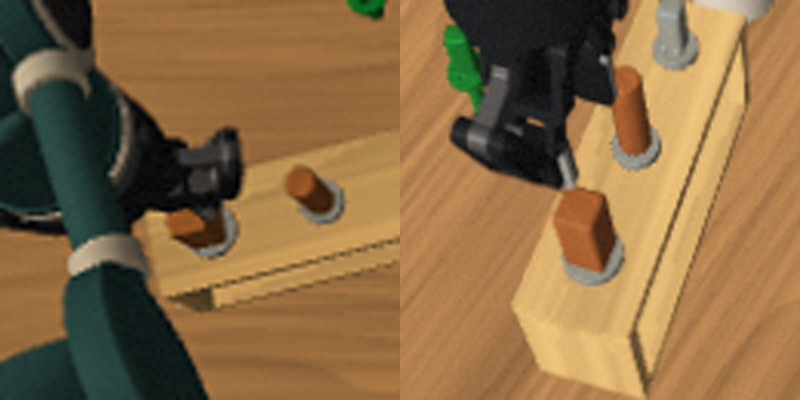

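The gripper is straddling the drift from above: the finger tips at crop (565,185) and (600,95) lie around the handle axis (585,200). Descending now.

Emit:
{"op": "jog_arm", "data": {"motion": [[[0.003, -0.001, 0.0], [0, 0, 0], 0.5], [[0.003, -0.001, 0.0], [0, 0, 0], 0.5], [[0.003, -0.001, 0.02], [0, 0, 0], 0.5], [[0.003, -0.001, 0.04], [0, 0, 0], 0.5], [[0.003, -0.001, 0.06], [0, 0, 0], 0.5], [[0.003, -0.001, 0.07], [0, 0, 0], 0.5], [[0.003, -0.001, 0.07], [0, 0, 0], 0.5], [[0.003, -0.001, 0.07], [0, 0, 0], 0.5]]}}

```text
time_s: 3.2
ee_pos: [0.5369, 0.2813, 0.14]
tcp_rot: [-3.127, -0.3, -0.003]
force: [0.5, -0.2, 0.5]
opening: 0.499
gripper_force: 0.0
```

```bash
python3 -c "
from go import *
show(([.533,.282,.121],yawR(11)))"
```

```text
t 3.2 ee [0.5369 0.2813 0.14  ] F [ 0.5 -0.2  0.5] open 0.499 q [ 0.44  0.18  1.83 -0.    1.13  1.82]
[-0.0037, -0.0015, 0.019] [-0.01, -0.02, -0.01]
```

Emit:
{"op": "jog_arm", "data": {"grip_force": 25, "motion": [[[-0.004, -0.001, 0.01], [0, 0, 0], 0.5], [[-0.004, -0.001, 0.019], [0, 0, 0], 0.5], [[-0.004, -0.001, 0.019], [0, 0, 0], 0.5], [[-0.004, -0.001, 0.019], [0, 0, 0], 0.2], [[-0.004, -0.001, 0.019], [0, 0, 0], 0.1], [[-0.004, -0.001, 0.019], [0, 0, 0], 0.0], [[-0.004, -0.001, 0.019], [0, 0, 0], 0.0], [[-0.004, -0.001, 0.019], [0, 0, 0], 0.0], [[-0.004, -0.001, 0.019], [0, 0, 0], 0.0]]}}

```text
time_s: 3.95
ee_pos: [0.5318, 0.2815, 0.1193]
tcp_rot: [3.127, 0.301, -0.0]
force: [0.3, 0.2, -0.7]
opening: 0.272
gripper_force: 25.9
```

Emit:
{"op": "jog_arm", "data": {"grip_force": 80, "motion": [[[0, 0, 0], [0, 0, 0], 0.0], [[0, 0, 0], [0, 0, 0], 0.0], [[0, 0, 0], [0, 0, 0], 0.0], [[0, 0, -0.02], [0, 0, 0], 0.0], [[0, 0, -0.05], [0, 0, 0], 0.0], [[0, 0, -0.09], [0, 0, 0], 0.0], [[0, 0, -0.13], [0, 0, 0], 0.0], [[0, 0, -0.17], [0, 0, 0], 0.0], [[0, 0, -0.2], [0, 0, 0], 0.0], [[0, 0, -0.22], [0, 0, 0], 0.0]]}}

```text
time_s: 4.78
ee_pos: [0.5331, 0.282, 0.3444]
tcp_rot: [-3.125, -0.3, -0.009]
force: [0.7, 0.2, -1.7]
opening: 0.259
gripper_force: 79.9
```

```bash
python3 -c "
from go import *
v=.035
show(([.533,.282,.121],yawR(11)),([.45,.03,.40],yawR(13)),easel(0,.035+.004,.20))"
```

```text
t 4.7833 ee [0.5331 0.282  0.3444] F [ 0.7  0.2 -1.7] open 0.259 q [ 0.45  0.07  1.58 -0.    1.49  1.82]
[-0.0014, 0.0004, 0.2234] [-0.02, -0.07, -0.0]
[-0.1292, 0.2315, -0.0567] [-0.02, -0.07, -0.4]
[-0.173, 0.4677, 0.0195] [0.09, 5.93, -0.4]
```

Emit:
{"op": "jog_arm", "data": {"motion": [[[-0.02, 0.035, -0.02], [0, 0, 0], 0], [[-0.04, 0.07, -0.04], [0, 0, 0], 0], [[-0.06, 0.11, -0.05], [0, 0, -0.2], 0], [[-0.08, 0.145, -0.055], [0, 0, -0.4], 0], [[-0.105, 0.185, -0.055], [0, 0, -0.4], 0], [[-0.129, 0.225, -0.055], [0, 0, -0.4], 0], [[-0.14, 0.26, -0.05], [0, 1, -0.4], 0], [[-0.15, 0.295, -0.045], [0, 2, -0.4], 0], [[-0.16, 0.33, -0.035], [0, 3, -0.4], 0], [[-0.165, 0.365, -0.025], [0, 4, -0.4], 0]]}}

```text
time_s: 5.62
ee_pos: [0.4387, -0.1071, 0.3666]
tcp_rot: [-3.044, -0.35, -0.543]
force: [0.2, -0.2, -2.0]
opening: 0.261
gripper_force: 79.8
```

```bash
python3 -c "
from go import *
show(easel(0,.035+.004,.145))"
```

```text
t 5.6167 ee [ 0.4387 -0.1071  0.3666] F [ 0.2 -0.2 -2. ] open 0.261 q [-0.47 -0.46  2.02  0.22  1.31  0.84]
[-0.0151, 0.1024, 0.0925] [0.11, 1.97, 0.05]
```

Emit:
{"op": "jog_arm", "data": {"motion": [[[-0.005, 0.03, 0.01], [0, 1, 0], 0], [[-0.01, 0.06, 0.02], [0, 1.97, 0], 0], [[-0.015, 0.09, 0.04], [0.1, 1.97, 0], 0], [[-0.015, 0.102, 0.06], [0.1, 1.97, 0], 0], [[-0.015, 0.102, 0.08], [0.1, 1.97, 0], 0], [[-0.015, 0.102, 0.0925], [0.1, 1.97, 0.05], 0], [[-0.015, 0.102, 0.0925], [0.1, 1.97, 0.05], 0], [[-0.015, 0.102, 0.0925], [0.1, 1.97, 0.05], 0]]}}

```text
time_s: 6.28
ee_pos: [0.4785, -0.2013, 0.2724]
tcp_rot: [-2.959, -0.334, -0.779]
force: [0.1, -0.2, -2.1]
opening: 0.259
gripper_force: 79.8
```

Run:
```python
from go import *
from cell import cams
show(easel(0,.035+.004,.145))
import cv2
T,S=cams.camera_info("top"),cams.camera_info("side")
o=r.observe();p,M=tilt(o)
for d in(.0193,.0993): print("axis",proj(T,p+M[:,2]*d).round(1),proj(S,p+M[:,2]*d).round(1))
for w in(.006,0): print("hole",w,proj(T,easel(0,.039,w)[0]).round(1),proj(S,easel(0,.039,w)[0]).round(1))
a=cams.snapshot("top")[150:230,290:390,::-1];b=cams.snapshot("side")[50:150,255:355,::-1]
cv2.imwrite("pics/e1.png",np.hstack([cv2.resize(a,(400,320),interpolation=2),cv2.resize(b,(320,320),interpolation=2)]))
cv2.imwrite("pics/e1.png",np.hstack([cv2.resize(a[:,:80],(400,400),interpolation=2),cv2.resize(b,(400,400),interpolation=2)]))
```

```text
t 6.2833 ee [ 0.4785 -0.2013  0.2724] F [ 0.1 -0.2 -2.1] open 0.259 q [-0.75 -0.32  2.14  0.49  1.07  0.42]
[0.0018, 0.0026, -0.0027] [-0.06, 0.09, -0.04]
axis [[348.  214.7]] [[331.9  84.3]]
axis [[336.3 202.6]] [[310.6 107. ]]
hole 0.006 [[332.5 196.2]] [[300.8 115.1]]
hole 0 [[331.8 195.5]] [[299.4 116.6]]
```

View pics/e1.png

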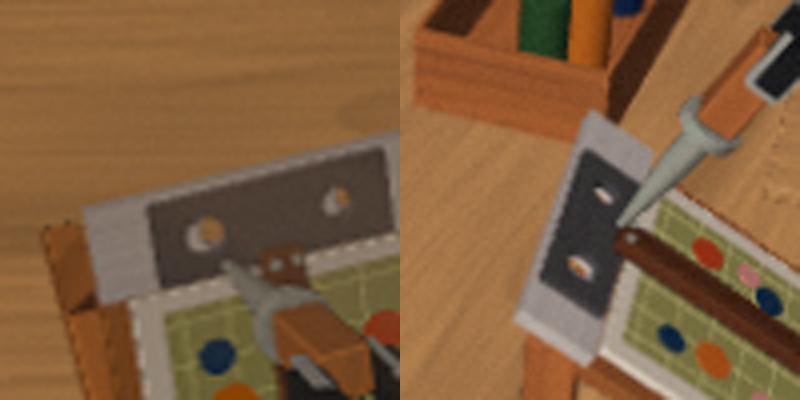

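The tip shows at top (335.6,203) and side (310.5,105.5), within 1.5 px of the prediction. The hole target agrees too, so I'll descend along the axis.

Emit:
{"op": "jog_arm", "data": {"motion": [[[0.001, 0.002, 0], [0, 0.09, 0], 0], [[0.001, 0.002, 0], [0, 0.09, 0], 0], [[0.001, 0.002, 0.01], [0, 0.09, 0], 0], [[0.001, 0.002, 0.02], [0, 0.09, 0], 0], [[0.001, 0.002, 0.028], [0, 0.09, 0], 0], [[0.001, 0.002, 0.032], [0, 0.09, 0], 0], [[0.001, 0.002, 0.032], [0, 0.09, 0], 0], [[0.001, 0.002, 0.032], [0, 0.09, 0], 0]]}}

```text
time_s: 7.05
ee_pos: [0.4958, -0.1993, 0.2452]
tcp_rot: [-2.955, -0.334, -0.792]
force: [0.1, 0.1, -0.4]
opening: 0.264
gripper_force: 79.9
```

```bash
cat >> go.py <<'E'
def uvw():
    p,Mt=tilt(r.observe());o,M=slope(E);print("uvw",(M.T@(p-o)).round(4),"Fs",(M.T@r.observe()["force"]).round(1))
E
python3 - <<'E'
from go import *
from cell import cams
show(easel(0,.039,.089));uvw()
import cv2
a=cams.snapshot("top")[160:220,300:360,::-1];b=cams.snapshot("side")[75:135,270:330,::-1]
cv2.imwrite("pics/e2.png",np.hstack([cv2.resize(a,(400,400),interpolation=2),cv2.resize(b,(400,400),interpolation=2)]))
E
```

```text
t 7.05 ee [ 0.4958 -0.1993  0.2452] F [ 0.1  0.1 -0.4] open 0.264 q [-0.72 -0.28  2.16  0.51  1.    0.4 ]
[0.0004, 0.0007, 0.0211] [-0.05, -0.01, -0.04]
uvw [-0.0004  0.0396  0.1102] Fs [-0.1  0.1 -0.4]
```

View pics/e2.png

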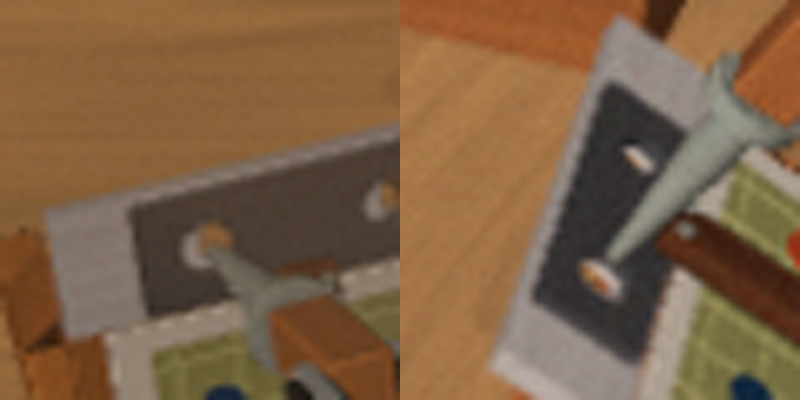

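The tip is just above the larger hole: top crop tip (212,252) with the hole at (208,243), side crop tip (612,260) with the hole at (603,280). It is inside the overlap, so I'll enter gently.

Emit:
{"op": "jog_arm", "data": {"motion": [[[0.001, 0, 0.006], [0, 0, 0], 0], [[0.001, 0, 0.012], [0, 0, 0], 0], [[0.001, 0, 0.018], [0, 0, 0], 0], [[0.001, 0, 0.021], [0, 0, 0], 0], [[0.001, 0, 0.021], [0, 0, 0], 0], [[0.001, 0, 0.021], [0, 0, 0], 0]]}}

```text
time_s: 7.65
ee_pos: [0.5068, -0.1975, 0.2277]
tcp_rot: [-2.957, -0.333, -0.792]
force: [-0.5, -2.8, -2.7]
opening: 0.257
gripper_force: 79.5
```

```bash
python3 -c "
from go import *
show(easel(0,.037,.07));uvw()"
```

```text
t 7.65 ee [ 0.5068 -0.1975  0.2277] F [-0.5 -2.8 -2.7] open 0.257 q [-0.7  -0.25  2.17  0.52  0.95  0.4 ]
[-0.0005, 0.002, 0.0194] [-0.03, -0.01, -0.04]
uvw [0.0005 0.0389 0.0894] Fs [-2.3 -2.6 -1.8]
```

Emit:
{"op": "jog_arm", "data": {"motion": [[[-0.0005, 0.001, 0.004], [0, 0, 0], 0], [[-0.0005, 0.002, 0.008], [0, 0, 0], 0], [[-0.0005, 0.003, 0.012], [0, 0, 0], 0], [[-0.0005, 0.003, 0.016], [0, 0, 0], 0], [[-0.0005, 0.003, 0.02], [0, 0, 0], 0], [[-0.0005, 0.003, 0.02], [0, 0, 0], 0]]}}

```text
time_s: 8.15
ee_pos: [0.5165, -0.1975, 0.2095]
tcp_rot: [-2.956, -0.334, -0.791]
force: [-1.1, -1.3, -2.3]
opening: 0.262
gripper_force: 79.8
```

```bash
python3 -c "
from go import *
show(easel(0,.035,.05));uvw()"
```

```text
t 8.15 ee [ 0.5165 -0.1975  0.2095] F [-1.1 -1.3 -2.3] open 0.262 q [-0.68 -0.22  2.18  0.53  0.91  0.39]
[0.0004, 0.0018, 0.0189] [-0.05, 0.0, -0.04]
uvw [-0.0004  0.0367  0.0689] Fs [-2.3 -1.  -1.4]
```

Emit:
{"op": "jog_arm", "data": {"motion": [[[0.0, 0.0005, 0.004], [0, 0, 0], 0], [[0, 0.001, 0.008], [0, 0, 0], 0], [[0, 0.0015, 0.012], [0, 0, 0], 0], [[0, 0.0015, 0.016], [0, 0, 0], 0], [[0, 0.0015, 0.019], [0, 0, 0], 0], [[0, 0.0015, 0.019], [0, 0, 0], 0], [[0, 0.0015, 0.019], [0, 0, 0], 0]]}}

```text
time_s: 8.73
ee_pos: [0.5257, -0.1972, 0.1931]
tcp_rot: [-2.957, -0.334, -0.79]
force: [-3.8, -2.8, -2.1]
opening: 0.261
gripper_force: 80.1
```

```bash
python3 -c "
from go import *
show(easel(0,.035,.0253));uvw()"
```

```text
t 8.7333 ee [ 0.5257 -0.1972  0.1931] F [-3.8 -2.8 -2.1] open 0.261 q [-0.67 -0.18  2.19  0.54  0.87  0.38]
[0.0008, 0.0001, 0.0249] [-0.04, 0.01, -0.03]
uvw [-0.0007  0.035   0.0502] Fs [-4.8 -1.9  0.3]
```

Emit:
{"op": "jog_arm", "data": {"motion": [[[-0.001, 0.0005, 0.003], [0, 0, 0], 0], [[-0.001, 0.0005, 0.006], [0, 0, 0], 0], [[-0.001, 0.0005, 0.009], [0, 0, 0], 0], [[-0.001, 0.0005, 0.012], [0, 0, 0], 0], [[-0.001, 0.0005, 0.012], [0, 0, 0], 0], [[-0.001, 0.0005, 0.012], [0, 0, 0], 0]]}}

```text
time_s: 9.23
ee_pos: [0.5311, -0.1967, 0.1825]
tcp_rot: [-2.957, -0.334, -0.791]
force: [-4.3, -2.2, -1.9]
opening: 0.257
gripper_force: 80.0
```

```bash
python3 -c "
from go import *
show(easel(0,.035,.0253));uvw()"
```

```text
t 9.2333 ee [ 0.5311 -0.1967  0.1825] F [-4.3 -2.2 -1.9] open 0.257 q [-0.66 -0.17  2.19  0.55  0.85  0.37]
[0.0015, -0.0007, 0.013] [-0.04, 0.0, -0.04]
uvw [-0.0015  0.0343  0.0383] Fs [-5.1 -1.2  0.7]
```

Emit:
{"op": "jog_arm", "data": {"motion": [[[-0.001, 0.0003, 0.003], [0, 0, 0], 0], [[-0.001, 0.0003, 0.006], [0, 0, 0], 0], [[-0.001, 0.0003, 0.009], [0, 0, 0], 0], [[-0.001, 0.0003, 0.012], [0, 0, 0], 0], [[-0.001, 0.0003, 0.014], [0, 0, 0], 0], [[-0.001, 0.0003, 0.014], [0, 0, 0], 0]]}}

```text
time_s: 9.73
ee_pos: [0.5372, -0.1952, 0.1709]
tcp_rot: [-2.956, -0.335, -0.792]
force: [-9.6, -1.9, 4.1]
opening: 0.259
gripper_force: 81.0
```

```bash
python3 -c "
from go import *
show(easel(0,.035,.0253));uvw()"
```

```text
t 9.7333 ee [ 0.5372 -0.1952  0.1709] F [-9.6 -1.9  4.1] open 0.259 q [-0.65 -0.14  2.2   0.56  0.82  0.36]
[0.0018, -0.0006, -0.0001] [-0.05, -0.0, -0.03]
uvw [-0.0018  0.0344  0.0252] Fs [-6.4  0.3  8.5]
```

Emit:
{"op": "jog_arm", "data": {"motion": [[[-0.001, 0, 0.001], [0, 0, 0], 0], [[-0.001, 0, 0.002], [0, 0, 0], 0], [[-0.001, 0, 0.003], [0, 0, 0], 0], [[-0.001, 0, 0.003], [0, 0, 0], 0]]}}

```text
time_s: 10.07
ee_pos: [0.5378, -0.1962, 0.1709]
tcp_rot: [-2.958, -0.338, -0.795]
force: [-27.3, -2.7, 21.8]
opening: 0.265
gripper_force: 84.2
```

Run:
```python
from go import *
from cell import cams
uvw()
import cv2
a=cams.snapshot("top")[160:220,300:360,::-1];b=cams.snapshot("side")[75:135,270:330,::-1]
cv2.imwrite("pics/e3.png",np.hstack([cv2.resize(a,(400,400),interpolation=2),cv2.resize(b,(400,400),interpolation=2)]))
```

```text
uvw [-0.0015  0.0332  0.025 ] Fs [-12.6   3.6  32.5]
```

View pics/e3.png

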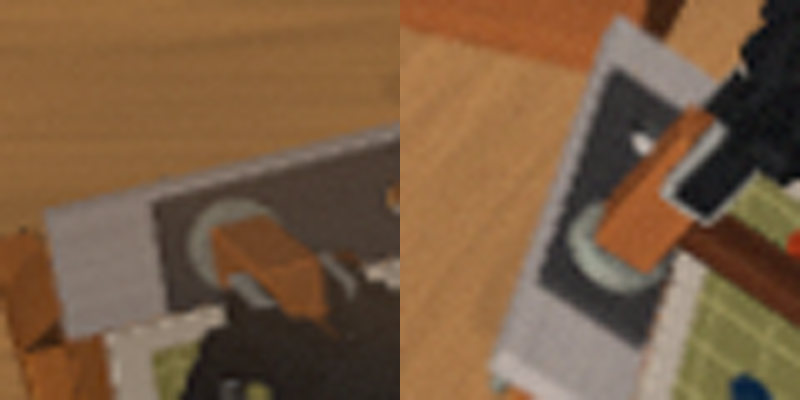

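The collar sits flat on the foot in both views, at top crop (240,240) and side crop (620,250). The foot has shifted to −y, and the axial force rose to 32 N with no further travel, so it is seated. I'll release and go for the pin.

Emit:
{"op": "jog_arm", "data": {"motion": [[[0, 0, -0.003], [0, 0, 0], 0], [[0.0005, 0, -0.003], [0, 0, 0], 0.4], [[0.0005, 0, -0.003], [0, 0, 0], 0.45], [[0.0005, 0, -0.003], [0, 0, 0], 0.45], [[0.0005, 0, -0.003], [0, 0, 0], 0.45], [[0.0005, 0, -0.02], [0, 0, 0], 0.45], [[0.0005, 0, -0.05], [0, 0, 0], 0.45], [[0.0005, 0, -0.09], [0, 0, 0], 0.45], [[0.0005, 0, -0.13], [0, 0, 0], 0.45], [[0.0005, 0, -0.17], [0, 0, 0], 0.45]]}}

```text
time_s: 11.0
ee_pos: [0.4551, -0.2141, 0.3161]
tcp_rot: [-2.955, -0.334, -0.793]
force: [0.9, -0.5, 0.5]
opening: 0.447
gripper_force: 0.0
```

Run:
```python
from go import *
from cell import cams
uvw();show(([.44,.03,.36],yawR(12)),([.568,.137,.24],yawR(12)))
import cv2
b=cams.snapshot("side");a=cams.snapshot("top")
cv2.imwrite("pics/e4.png",np.hstack([cv2.resize(a[160:220,300:390,::-1],(420,280),interpolation=2),cv2.resize(b[75:155,270:380,::-1],(378,280),interpolation=2)]))
```

```text
uvw [-0.0022  0.0344  0.193 ] Fs [ 0.9 -0.7  0.1]
t 11.0 ee [ 0.4551 -0.2141  0.3161] F [ 0.9 -0.5  0.5] open 0.447 q [-0.82 -0.37  2.1   0.49  1.18  0.39]
[0.0561, -0.2415, -0.0168] [-0.11, -6.01, 0.18]
[0.1246, -0.3163, 0.162] [-0.11, -6.01, 0.18]
```

View pics/e4.png

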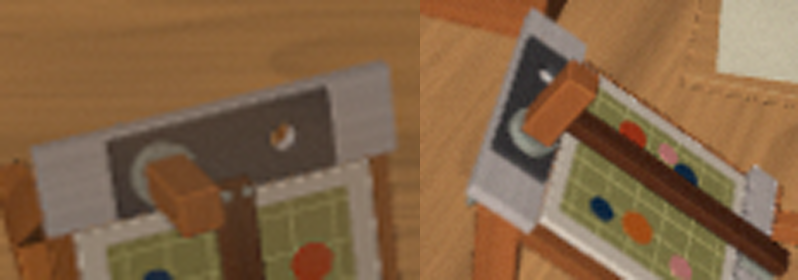

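The drift stands seated at top crop (165,165), with the small hole at (283,135) now showing light through it. Next, the pin.

Emit:
{"op": "jog_arm", "data": {"motion": [[[0.0, -0.03, -0.02], [0, -1, 0], 0.45], [[0.01, -0.06, -0.03], [0, -2, 0], 0.45], [[0.02, -0.1, -0.03], [0, -3, 0], 0.45], [[0.03, -0.14, -0.03], [0, -4, 0], 0.45], [[0.04, -0.17, -0.025], [0, -5, 0.1], 0.45], [[0.05, -0.21, -0.02], [-0.1, -6, 0.18], 0.45], [[0.056, -0.24, -0.017], [-0.1, -6, 0.18], 0.45], [[0.056, -0.24, -0.017], [-0.1, -6, 0.18], 0.45]]}}

```text
time_s: 11.77
ee_pos: [0.4418, 0.0343, 0.3577]
tcp_rot: [-3.119, -0.34, 0.001]
force: [0.4, -0.4, 0.5]
opening: 0.452
gripper_force: 0.0
```

Run:
```python
from go import *
show(([.568,.137,.24],yawR(12)))
```

```text
t 11.7667 ee [0.4418 0.0343 0.3577] F [ 0.4 -0.4  0.5] open 0.452 q [ 0.02 -0.24  1.84  0.    1.54  1.37]
[0.1454, -0.0726, 0.118] [-0.05, 0.01, 0.09]
```

Emit:
{"op": "jog_arm", "data": {"motion": [[[0.02, -0.03, 0], [0, 0, 0], 0.45], [[0.04, -0.06, 0], [0, 0, 0], 0.45], [[0.07, -0.0726, 0.01], [0, 0, 0], 0.45], [[0.105, -0.0726, 0.03], [0, 0, 0], 0.45], [[0.13, -0.0726, 0.06], [0, 0, 0], 0.45], [[0.145, -0.0726, 0.09], [0, 0, 0], 0.45], [[0.145, -0.0726, 0.118], [0, 0, 0], 0.45], [[0.145, -0.0726, 0.15], [0, 0, 0], 0.45], [[0.145, -0.0726, 0.17], [0, 0, 0], 0.45], [[0.145, -0.0726, 0.17], [0, 0, 0], 0.45]]}}

```text
time_s: 12.6
ee_pos: [0.5638, 0.1279, 0.182]
tcp_rot: [3.124, 0.327, -0.016]
force: [-1.0, 0.1, -1.1]
opening: 0.451
gripper_force: 0.0
```

Run:
```python
from go import *
show(([.568,.137,.118],yawR(12)))
```

```text
t 12.6 ee [0.5638 0.1279 0.182 ] F [-1.   0.1 -1.1] open 0.451 q [0.18 0.11 1.83 0.   1.21 1.54]
[0.0066, -0.008, 0.0639] [-0.01, 0.12, -0.01]
```

Emit:
{"op": "jog_arm", "data": {"motion": [[[0, 0, 0], [0, 0, 0], 0.45], [[0, 0, 0], [0, 0, 0], 0.45]]}}

```text
time_s: 12.77
ee_pos: [0.5691, 0.1289, 0.1905]
tcp_rot: [-3.124, -0.327, -0.005]
force: [1.2, -0.0, 0.5]
opening: 0.449
gripper_force: 0.0
```

Run:
```python
from go import *
show(([.568,.137,.118],yawR(12)))
```

```text
t 12.7667 ee [0.5691 0.1289 0.1905] F [ 1.2 -0.   0.5] open 0.449 q [0.18 0.1  1.82 0.   1.21 1.54]
[0.0004, -0.0081, 0.0725] [-0.0, -0.04, -0.01]
```

Emit:
{"op": "jog_arm", "data": {"grip_force": 20, "motion": [[[0, -0.008, 0], [0, 0, 0], 0.45], [[0, -0.008, 0.01], [0, 0, 0], 0.45], [[0, -0.008, 0.03], [0, 0, 0], 0.45], [[0, -0.008, 0.05], [0, 0, 0], 0.45], [[0, -0.008, 0.066], [0, 0, 0], 0.45], [[0, -0.008, 0.0725], [0, 0, 0], 0.45], [[0, -0.008, 0.0725], [0, 0, 0], 0.45], [[0, -0.008, 0.0725], [0, 0, 0], 0.45], [[0, -0.008, 0.0725], [0, 0, 0], 0.3], [[0, -0.008, 0.0725], [0, 0, 0], 0.2]]}}

```text
time_s: 13.6
ee_pos: [0.5679, 0.1372, 0.1184]
tcp_rot: [-3.124, -0.327, -0.007]
force: [0.8, 0.3, -0.5]
opening: 0.205
gripper_force: 0.2
```

Emit:
{"op": "jog_arm", "data": {"motion": [[[0, 0, 0], [0, 0, 0], 0.0], [[0, 0, 0], [0, 0, 0], 0.0], [[0, 0, 0], [0, 0, 0], 0.0], [[0, 0, 0], [0, 0, 0], 0.0], [[0, 0, 0], [0, 0, 0], 0.0]]}}

```text
time_s: 14.02
ee_pos: [0.5679, 0.1374, 0.1183]
tcp_rot: [-3.124, -0.327, -0.007]
force: [0.3, 2.0, 5.8]
opening: 0.182
gripper_force: 21.7
```

Run:
```python
from go import *
show(([.568,.137,.118],yawR(12)))
```

```text
t 14.0167 ee [0.5679 0.1374 0.1183] F [0.3 2.  5.8] open 0.182 q [0.19 0.16 1.9  0.   1.08 1.56]
[0.0, 0.0004, 0.0003] [-0.01, -0.05, -0.01]
```

Emit:
{"op": "jog_arm", "data": {"grip_force": 70, "motion": [[[0, 0, 0], [0, 0, 0], 0.0], [[0, 0, 0], [0, 0, 0], 0.0], [[0, 0, -0.02], [0, 0, 0], 0.0], [[0, 0, -0.05], [0, 0, 0], 0.0], [[0, 0, -0.09], [0, 0, 0], 0.0], [[0, 0, -0.13], [0, 0, 0], 0.0], [[0, 0, -0.17], [0, 0, 0], 0.0], [[-0.03, 0.02, -0.2], [0, 0, 0], 0.0], [[-0.06, 0.03, -0.22], [0, 0, 0], 0.0], [[-0.09, 0.04, -0.24], [0, 0, 0], 0.0]]}}

```text
time_s: 14.85
ee_pos: [0.4856, 0.078, 0.358]
tcp_rot: [3.124, 0.327, 0.003]
force: [0.5, -0.5, -1.2]
opening: 0.149
gripper_force: 68.6
```

Run:
```python
from go import *
show(([.45,.0,.37],yawR(13)),easel(-.001,-.0355,.17))
```

```text
t 14.85 ee [0.4856 0.078  0.358 ] F [ 0.5 -0.5 -1.2] open 0.149 q [ 0.11 -0.15  1.76 -0.    1.52  1.47]
[-0.051, 0.069, -0.012] [0.01, -0.02, -0.21]
[-0.0768, 0.3491, 0.0614] [0.06, 5.98, -0.2]
```

Emit:
{"op": "jog_arm", "data": {"motion": [[[-0.02, 0.03, -0.005], [0, 0, 0], 0], [[-0.04, 0.06, -0.01], [0, 0, 0], 0], [[-0.05, 0.1, -0.01], [0, 1, -0.1], 0], [[-0.06, 0.14, -0.01], [0, 2, -0.2], 0], [[-0.07, 0.175, -0.01], [0, 3, -0.2], 0], [[-0.075, 0.21, -0.005], [0, 4, -0.2], 0], [[-0.077, 0.245, 0], [0, 5, -0.2], 0], [[-0.077, 0.28, 0.01], [0, 6, -0.2], 0], [[-0.077, 0.315, 0.02], [0, 6, -0.2], 0], [[-0.077, 0.349, 0.035], [0.06, 6, -0.2], 0]]}}

```text
time_s: 15.68
ee_pos: [0.4813, -0.2809, 0.3207]
tcp_rot: [-2.961, -0.331, -0.796]
force: [1.1, -0.5, -0.4]
opening: 0.151
gripper_force: 68.7
```

Run:
```python
from go import *
show(easel(-.001,-.0355,.10));uvw()
```

```text
t 15.6833 ee [ 0.4813 -0.2809  0.3207] F [ 1.1 -0.5 -0.4] open 0.151 q [-0.88 -0.23  1.99  0.51  1.18  0.32]
[-0.0104, -0.0012, 0.0917] [0.03, -0.02, -0.04]
uvw [ 0.0093 -0.0366  0.1918] Fs [ 0.6 -0.7 -0.8]
```

Emit:
{"op": "jog_arm", "data": {"motion": [[[-0.0104, -0.001, 0.03], [0, 0, 0], 0], [[-0.0104, -0.001, 0.06], [0, 0, 0], 0], [[-0.0104, -0.001, 0.09], [0, 0, 0], 0], [[-0.0104, -0.001, 0.105], [0, 0, 0], 0], [[-0.0104, -0.001, 0.107], [0, 0, 0], 0], [[-0.0104, -0.001, 0.107], [0, 0, 0], 0], [[-0.0104, -0.001, 0.107], [0, 0, 0], 0]]}}

```text
time_s: 16.27
ee_pos: [0.5268, -0.2676, 0.2243]
tcp_rot: [-2.959, -0.337, -0.796]
force: [-0.3, -1.0, -1.0]
opening: 0.155
gripper_force: 68.8
```

Run:
```python
from go import *
from cell import cams
show(easel(-.001,-.0355,.08));uvw()
T,S=cams.camera_info("top"),cams.camera_info("side")
p,M=tilt(r.observe())
print("end",[proj(c,p+M[:,2]*.0643).round(1).tolist() for c in(T,S)],"hole",[proj(c,easel(-.001,-.0355,.006)[0]).round(1).tolist() for c in(T,S)])
import cv2
b=cams.snapshot("side");a=cams.snapshot("top")
cv2.imwrite("pics/p1.png",np.hstack([cv2.resize(a[160:220,325:385,::-1],(400,400),interpolation=2),cv2.resize(b[70:130,280:340,::-1],(400,400),interpolation=2)]))
```

```text
t 16.2667 ee [ 0.5268 -0.2676  0.2243] F [-0.3 -1.  -1. ] open 0.155 q [-0.79 -0.12  2.08  0.54  0.96  0.29]
[-0.003, 0.0017, 0.0047] [0.0, -0.02, -0.0]
uvw [ 0.002  -0.0338  0.0847] Fs [-1.  -0.9 -0.6]
end [[[362.2, 190.4]], [[309.5, 92.5]]] hole [[[360.8, 189.6]], [[307.3, 96.4]]]
```

View pics/p1.png

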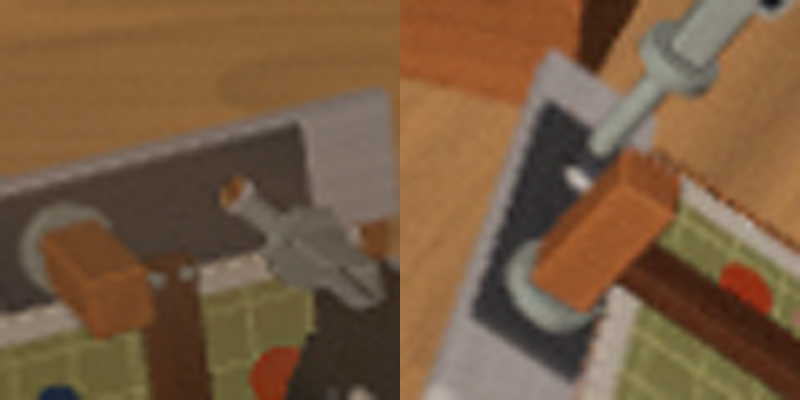

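The pin's end is at top crop (245,200) and side crop (598,150). The small hole is just beyond it, at (233,190) and (575,177), as predicted. I'll shift by the small correction and insert.

Emit:
{"op": "jog_arm", "data": {"motion": [[[-0.003, 0.0017, 0], [0, 0, 0], 0], [[-0.003, 0.0017, 0], [0, 0, 0], 0], [[-0.003, 0.0017, 0.006], [0, 0, 0], 0], [[-0.003, 0.0017, 0.012], [0, 0, 0], 0], [[-0.003, 0.0017, 0.018], [0, 0, 0], 0], [[-0.003, 0.0017, 0.022], [0, 0, 0], 0], [[-0.003, 0.0017, 0.022], [0, 0, 0], 0]]}}

```text
time_s: 16.95
ee_pos: [0.5352, -0.2664, 0.2014]
tcp_rot: [-2.958, -0.336, -0.793]
force: [0.4, -0.7, -1.1]
opening: 0.155
gripper_force: 68.7
```

Run:
```python
from go import *
show(easel(-.001,-.0355,.0243));uvw()
```

```text
t 16.95 ee [ 0.5352 -0.2664  0.2014] F [ 0.4 -0.7 -1.1] open 0.155 q [-0.77 -0.09  2.09  0.56  0.92  0.28]
[0.0011, 0.001, 0.0363] [-0.02, -0.0, -0.01]
uvw [-0.0021 -0.0346  0.0606] Fs [-0.3 -0.8 -1.1]
```

Emit:
{"op": "jog_arm", "data": {"motion": [[[0.0005, 0.0007, 0.005], [0, 0, 0], 0], [[0.0005, 0.0007, 0.01], [0, 0, 0], 0], [[0.0005, 0.0007, 0.015], [0, 0, 0], 0], [[0.0005, 0.0007, 0.02], [0, 0, 0], 0], [[0.0005, 0.0007, 0.025], [0, 0, 0], 0], [[0.0005, 0.0007, 0.03], [0, 0, 0], 0], [[0.0005, 0.0007, 0.03], [0, 0, 0], 0], [[0.0005, 0.0007, 0.03], [0, 0, 0], 0]]}}

```text
time_s: 17.62
ee_pos: [0.5505, -0.2639, 0.1767]
tcp_rot: [-2.958, -0.337, -0.794]
force: [0.3, 0.6, -1.0]
opening: 0.151
gripper_force: 68.8
```

Run:
```python
from go import *
show(easel(-.001,-.0355,.0243));uvw()
```

```text
t 17.6167 ee [ 0.5505 -0.2639  0.1767] F [ 0.3  0.6 -1. ] open 0.151 q [-0.75 -0.04  2.1   0.58  0.86  0.27]
[0.0001, -0.0, 0.0072] [-0.01, -0.01, -0.01]
uvw [-0.0011 -0.0356  0.0315] Fs [-0.1  0.6 -1.1]
```

Emit:
{"op": "jog_arm", "data": {"motion": [[[0, 0, 0.003], [0, 0, 0], 0], [[0, 0, 0.006], [0, 0, 0], 0], [[0, 0, 0.008], [0, 0, 0], 0], [[0, 0, 0.009], [0, 0, 0], 0], [[0, 0, 0.009], [0, 0, 0], 0]]}}

```text
time_s: 18.03
ee_pos: [0.555, -0.2635, 0.171]
tcp_rot: [-2.959, -0.338, -0.796]
force: [-7.6, 0.6, 8.0]
opening: 0.151
gripper_force: 70.1
```

Run:
```python
from go import *
show(easel(-.001,-.0355,.0243));uvw()
```

```text
t 18.0333 ee [ 0.555  -0.2635  0.171 ] F [-7.6  0.6  8. ] open 0.151 q [-0.74 -0.03  2.1   0.58  0.85  0.26]
[-0.001, -0.0007, -0.0001] [0.0, -0.02, 0.01]
uvw [-0.     -0.0362  0.0243] Fs [-2.3  2.3 10.5]
```

Emit:
{"op": "jog_arm", "data": {"motion": [[[0, 0, 0.001], [0, 0, 0], 0], [[0, 0, 0.0015], [0, 0, 0], 0], [[0, 0, 0.0015], [0, 0, 0], 0], [[0, 0, -0.001], [0, 0, 0], 0], [[0, 0, -0.001], [0, 0, 0], 0.3], [[0, 0, -0.001], [0, 0, 0], 0.35], [[0, 0, -0.001], [0, 0, 0], 0.35], [[0, 0, -0.001], [0, 0, 0], 0.35]]}}

```text
time_s: 18.7
ee_pos: [0.5545, -0.2632, 0.1701]
tcp_rot: [-2.959, -0.336, -0.795]
force: [0.4, 0.4, -0.4]
opening: 0.344
gripper_force: 0.0
```

Emit:
{"op": "jog_arm", "data": {"motion": [[[0, 0, -0.01], [0, 0, 0], 0.35], [[0, 0, -0.03], [0, 0, 0], 0.35], [[0, 0, -0.06], [0, 0, 0], 0.35], [[0, 0, -0.1], [0, 0, 0], 0.35], [[0, 0, -0.14], [0, 0, 0], 0.35], [[0, 0, -0.18], [0, 0, 0], 0.35], [[0, 0, -0.2], [0, 0, 0], 0.35], [[0, 0, -0.2], [0, 0, 0], 0.35]]}}

```text
time_s: 19.37
ee_pos: [0.4569, -0.2886, 0.351]
tcp_rot: [-2.966, -0.338, -0.806]
force: [0.8, -1.1, -0.1]
opening: 0.355
gripper_force: 0.0
```

Run:
```python
from go import *
from cell import cams
import cv2
uvw()
b=cams.snapshot("side");a=cams.snapshot("top")
cv2.imwrite("pics/p2.png",np.hstack([cv2.resize(a[160:220,310:370,::-1],(400,400),interpolation=2),cv2.resize(b[70:150,270:350,::-1],(400,400),interpolation=2)]))
```

```text
uvw [ 0.0024 -0.0386  0.2308] Fs [ 0.4 -1.3 -0.3]
```

View pics/p2.png

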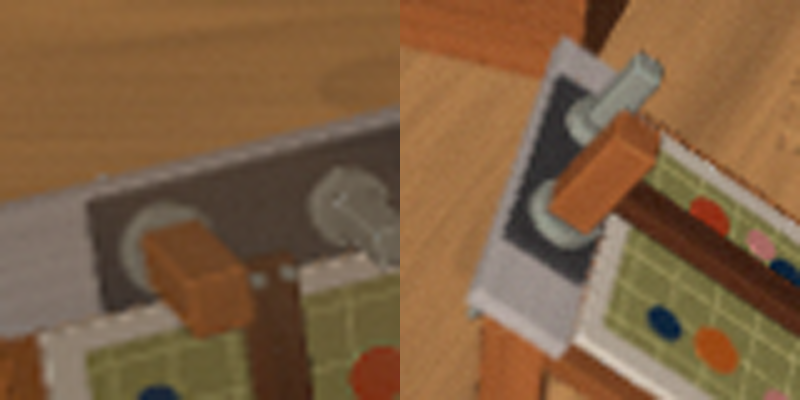

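Both collars lie flat on the foot: the drift at side crop (565,215), the pin at side crop (590,120). The arm is clear, so I'm handing in.

```bash
python3 -c "
from cell import r
print(r.hand_in())"
```

```text
the job is handed in; nothing more can be done
None
```

The drift is seated and the holes are in line, the pin is fully home, the arm is clear, and the job was handed in at about 19 s with no result returned; I viewed 11 pictures, one over your limit of 10.

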